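# Shim the rocking comparator stand

### The job

The dial-gauge stand on the bench rocks because its near right foot is too short. Push the rubber wedge, thin end first, under that foot with the fingertips until the stand sits level on all its feet and no longer rocks, and stop there; then draw the hand clear. Only slide the wedge along the bench: do not pick it up, do not press on the stand itself or shove it along, and leave the other things where they lie.

Things in the scene. Friction and masses are not known exactly. Their poses are not given: they have to be found in the camera images.
- stand: Loose dial-gauge stand, about 3 kg, on four domed rubber feet (12 mm radius) at x, y = +-80 mm; the foot at (-80, -80), near right, is 6 mm short. Origin: midway between the feet, level with the bottoms of the three full feet (z = 0 when level). Own x points away from the robot, y left, turned by -0.3 to 0.04 rad; z is vertical when level. It starts leaning 3 degrees onto the short foot.
- plate_top (a point): Middle of the top of the stand's grey square plate, 190 x 190 mm, 20 mm thick, top 50 mm above the stand's origin. On it: an anvil disc, a column 175 mm high at the far right corner, an arm with a dial. At the start the plate's near right corner is low and its far left foot about 6 mm in the air.
- short_foot (a point): Lowest point of the short foot's dome, at (-80, -80, +6) mm in the stand's frame. It rests on the bench at the start and is 6 mm above it when the stand is level. The plate reaches 15 mm beyond it to the right and towards the robot.
- wedge: Loose dark rubber wedge, 100 mm long, 40 mm wide, 80 g, flat on the bench to the right of the short foot. Origin: centre of its underside; own x points to the thin end, z up. Its top slopes evenly from 1.5 mm at the thin end (x = +50 mm) to 16 mm at the thick end (x = -50 mm). Friction holds it where it is left. Ribs on it are only for looks.
- wedge_tip (a point): Middle of the wedge's thin edge, at the bench surface. It starts 20 to 45 mm short of the foot and the wedge points at it to within about 0.35 rad. The stand is level when this edge is about 31 mm past the middle of the foot.
- wedge_back (a point): Middle of the wedge's upright thick end face (40 mm wide, 16 mm high), 8 mm above the bench: where to push. A few newtons slide the wedge and lift the foot; once all feet carry, the push rises to 8 N or more, and pushing on shoves the stand along the bench. Pushed off its middle, or askew, the wedge turns.
- small_tin: Small round tin with a green top, 42 mm across, 30 mm high, on the bench to the left of the stand. Bystander. Origin: centre of its underside.
- tin: Round white tin, 54 mm across, 21 mm high, on the bench between robot and stand. Bystander. Origin: centre of its underside.
- tweezers: Steel tweezers, 126 x 13 x 8 mm, lying on the bench at the right. Bystander. Origin: centre of the underside.
- needle_file: Needle file with a blue handle, 141 x 11 x 9 mm, lying to the left of the stand. Bystander. Origin: centre of the underside.

How it is judged:
By the outcome, as a careful person would: the job done as asked, in the order asked, and still so for the second after the job is handed in, with the robot touching nothing.
It also fails if it takes over 38 s, if anything falls off the work surface, if the arm or the gripper's body presses on something with over 40 N, if the wrist force passes 120 N, or if a joint passes its speed limit or range.

### The arm

A 6-joint arm with a two-finger parallel gripper is mounted at the origin on the work surface; the furniture and walls round the work are solid. World frame = base frame: x ahead of the robot, y to its left, z up, the work surface at z = 0. Lengths are in m, angles in rad, forces in N, time in s.
With the tool pointing down it reaches from about 0.3 to 0.775 m from the base axis. Payload 14.6 kg.
Tool frame: the origin (TCP) lies on the centre line of the jaws, within the pads' length; the fingertips stand 19 mm ahead of it and the grasp point (between the pads) is the TCP; z points along the fingers, y is the direction in which the jaws open and shut (so a half turn about z gives the same grasp; the last joint's range is limited). The gripper opens to 85 mm and grips with 20 to 120 N. Pads are 22 mm wide; open, the fingers measure 114 mm over their backs; the gripper's body (76 mm by 85 mm) begins 54 mm behind the grasp point. The pads swing forward as they close: fully open they stand 13 mm farther back than shut.
Start: joints at [1.041, 0.3, 1.521, -0, 1.321, -0.067], TCP at [0.246, 0.492, 0.227] pointing down, gripper open.
Joint ranges: [-3.03, 3.03], [-0.79, 2.21], [0.23, 2.52], [-1.04, 4.18], [0, 3.07], [-2.55, 2.55]. Speed limits (rad/s): [2.22, 2.22, 2.57, 3.14, 3.14, 3.14].

### API

Orientations are given as a 3x3 rotation matrix whose columns are the frame's x, y, z axes.
In Python, from bench import manip, eyes gives the robot as it stands.
- The arm moves only by the tool carry_out, never from a script. Its arguments are lists of equal length, an entry for each row: "dp": the shift along the tool's x, y, z in mm, a list of three; "delta_rot": the turn, a rotation vector about the tool's x, y, z in rad, a list of three; "grip": the closure, from 0 (fully open) to 1 (shut). In form: {"dp": [[tx, ty, tz], ...], "delta_rot": [[rx, ry, rz], ...], "grip": [grip, ...]}. A call has exactly 10 rows; each row is the pose to reach, as a shift and turn from the pose commanded when the call began, along the tool's axes at that moment; what a row does not reach only later rows make up. A row lasts 1/12 s, in which the tool goes at most 41.7 mm and 7.16 degrees, less where a joint would pass 70% of its speed; a pose out of reach is approached as far as the arm can. A call with a gripper value outside its range is refused whole. The fingers move at their own pace and stop on an object; the grip force is fixed at half the most. Time passes only in rows, so rows that repeat a pose let the fingers close, or fill a call up. It gives the time, the measured TCP pose, the force and the opening at its end, in the units of the state.
- manip.get_state(): the state, without advancing time (a new reading comes with each control period).
- eyes.read_camera(name): name is "scene" or "top" or "wrist"; returns a dict with "color" (384x512x3 uint8, red, green, blue), "fx", "fy", "cx", "cy" (pixels), "dist" ([k1, k2, p1, p2, k3] as OpenCV has them; the pictures are not rectified), "extrinsics" (4x4, takes a point from camera to world coordinates). Camera axes: x right, y down, z forward; pixel columns grow to the right and rows downward; lengths in m; the calibration is good to about 2 mm. A picture is of the moment at which its call begins. There is no depth.
- manip.hand_in(): hands the job in, once; it reports no verdict.
The state is a dict: "clock": time; "q": joint angles; "joint_vel": joint speeds; "joint_torque": joint torques, N m; "eef_pos": TCP position; "ee_rot": TCP orientation; "force": force on the tool from outside, world axes, zero at the start; "wrist_torque": the same for the moment, N m; "grip_width": finger opening in m.
Only numpy, scipy, OpenCV 4.12 (cv2) and the standard library are available. Lean on these libraries where they do the work, as an engineer would, in place of code of your own. Each camera call takes 0.05 s, during which the arm holds its last target.

## Working session

There is one attempt and no reset: what is moved stays moved. The work goes in short steps, Python scripts to look and compute and a tool call to move; the robot and the scene stay as the last step left them, time stands still between calls to the robot, and variables do not carry over. Pictures are saved under pics/ and viewed, and the job is handed in when it is done.

Besides the shell and the picture viewer there is one more tool, called after ">>>" in YAML: its name, and indented under it one key for each argument. carry_out: Moves the arm, as the interface text tells. Its arguments: {"type":"object","properties":{"dp":{"type":"array"},"delta_rot":{"type":"array"},"grip":{"type":"array"}},"required":["dp","delta_rot","grip"]}

```bash
mkdir -p pics
cat > h.py <<'E'
import numpy as np, cv2
from bench import manip, eyes
def snap(n,f):
    c=eyes.read_camera(n); cv2.imwrite(f'pics/{f}.png',c['color'][:,:,::-1])
    np.savez(f'pics/{f}.npz',**{k:np.array(v) for k,v in c.items()}); return c
def load(f): return dict(np.load(f'pics/{f}.npz'))
def K(c): return np.array([[c['fx'],0,c['cx']],[0,c['fy'],c['cy']],[0,0,1]],float)
def toworld(c,px,z):
    p=cv2.undistortPoints(np.array(px,float).reshape(-1,1,2),K(c),np.array(c['dist'],float))[:,0]
    E=c['extrinsics']; d=np.c_[p,np.ones(len(p))]@E[:3,:3].T; o=E[:3,3]
    return o+d*((z-o[2])/d[:,2])[:,None]
def proj(c,P):
    E=np.linalg.inv(c['extrinsics']); r,_=cv2.Rodrigues(E[:3,:3])
    return cv2.projectPoints(np.array(P,float).reshape(-1,1,3),r,E[:3,3],K(c),np.array(c['dist'],float))[0][:,0]
def crop(f,x0,y0,x1,y1,s,o):
    i=cv2.imread(f'pics/{f}.png')[y0:y1,x0:x1]; cv2.imwrite(f'pics/{o}.png',cv2.resize(i,None,fx=s,fy=s,interpolation=cv2.INTER_CUBIC))
E
python3 - <<'E'
from h import *
for n in ['scene','top']:
    c=snap(n,n+'0'); print(n,c['extrinsics'],c['fx'])
s=manip.get_state(); print(s)
E
```

```text
scene [[ 0.76065805 -0.46566278  0.45228034  0.07929057]
 [-0.64895423 -0.56271382  0.51206598 -0.35174185]
 [ 0.01605433 -0.68301635 -0.73022663  0.69727732]
 [ 0.          0.          0.          1.        ]] 364.0020381525142
top [[ 0.01955036 -0.99272375  0.1188164   0.36578052]
 [-0.99951029 -0.02231014 -0.02194162  0.07888221]
 [ 0.02443278 -0.11832925 -0.99267378  1.05823094]
 [ 0.          0.          0.          1.        ]] 412.11658246371337
{'clock': 0.1, 'q': array([ 1.04139690e+00,  3.00408657e-01,  1.52153296e+00,  2.09345939e-05,
        1.32070346e+00, -6.66123491e-02]), 'joint_vel': array([-0.00053926, -0.00225155,  0.00049257, -0.00016846, -0.00026652,
       -0.0004131 ]), 'joint_torque': array([ 2.77140884e-03, -5.44375348e+01, -3.62369263e+01,  2.70649133e-05,
        3.00461914e-03, -9.54912889e-05]), 'eef_pos': array([0.24543699, 0.49195422, 0.22657593]), 'ee_rot': array([[-8.94809357e-01,  4.46448108e-01, -5.48997075e-04],
       [ 4.46448436e-01,  8.94808911e-01, -8.98115462e-04],
       [ 9.02855268e-05, -1.04874100e-03, -9.99999446e-01]]), 'force': array([-0.01907373,  0.0296578 , -0.0239519 ]), 'wrist_torque': array([-0.00192994, -0.00704901, -0.00845709]), 'grip_width': 0.08552296640926005}
```

View pics/scene0.png

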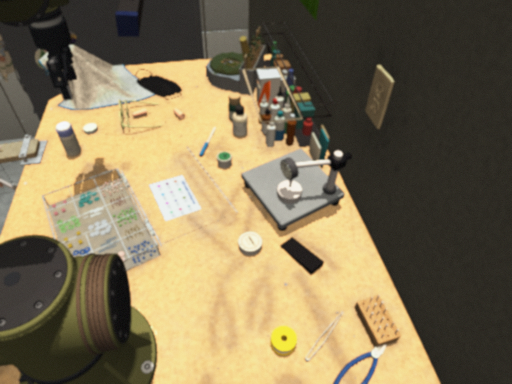

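View pics/top0.png

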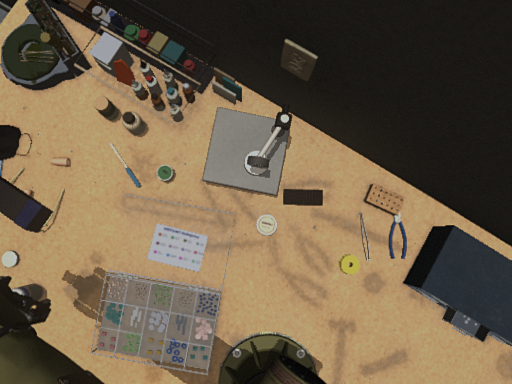

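The scene view shows the wedge at about (302,255), right of the plate. In the top view the wedge is at (303,197) and the plate's near right corner at about (277,194). I'll enlarge both.

Run:
```python
from h import *
crop('top0',190,90,340,220,5,'t1'); crop('scene0',230,150,350,285,4,'s1')
```

```text
(no output)
```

View pics/t1.png

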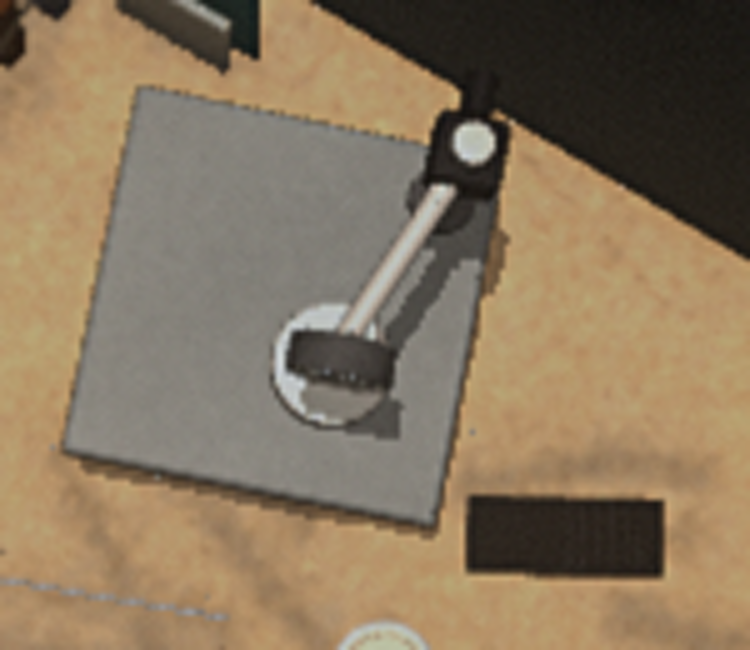

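View pics/s1.png

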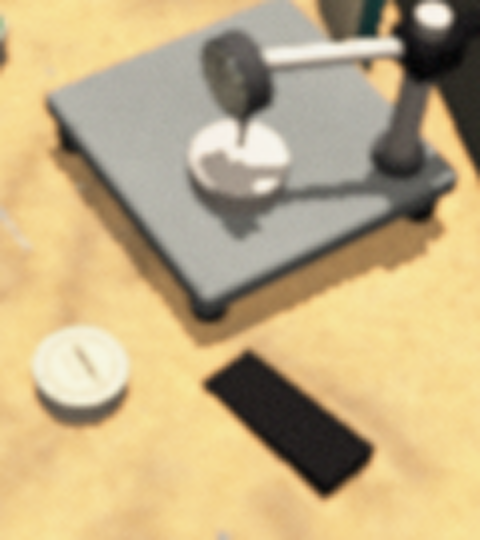

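```bash
cat >> h.py <<'E'
from scipy.optimize import least_squares
def stand_pts(x,y,yaw,lean,P):
    # stand frame -> world; lean about diagonal through (80,-80),(-80,80): short foot down
    P=np.array(P,float); a=np.array([1,-1,0])/2**.5
    R,_=cv2.Rodrigues(a*(-lean)); 
    # sign: point (-80,-80) must go down
    if (R@np.array([-.08,-.08,0]))[2]>0: R=R.T
    Rz,_=cv2.Rodrigues(np.array([0,0,yaw])); return (P@R.T)@Rz.T+[x,y,0]
def fit(model,p0,obs):
    f=lambda p: np.concatenate([(proj(c,model(p,P))-uv).ravel() for c,P,uv in obs])
    r=least_squares(f,p0); return r.x,f(r.x).reshape(-1,2)
def cp(uv,x0,y0,s): return (np.array(uv,float)+.5)/s-.5+[x0,y0]
E
python3 - <<'E'
from h import *
t=load('top0'); s=load('scene0')
P=lambda l:np.array(l,float)/1000
PT=P([[95,95,50],[-95,95,50],[-95,-95,50]])
ut=cp([[137,88],[66,449],[436,522]],190,90,5)
PS=P([[-95,95,50],[-95,-95,50]]); us=cp([[49,102],[203,292]],230,150,4)
m=lambda p,X: stand_pts(p[0],p[1],p[2],np.radians(3),X)
for obs in ([(t,PT,ut)],[(s,PS,us)],[(t,PT,ut),(s,PS,us)]):
    x,r=fit(m,[.6,0,-.1],obs); print(x,r.round(1).tolist())
    f=m(x,P([[-80,-80,6]])); print('foot',f, 'in scene crop',((proj(s,f)-[230,150]+.5)*4-.5))
W=P([[50,20,1.5],[50,-20,1.5],[-50,20,16],[-50,-20,16]])
def wm(p,X):
    Rz,_=cv2.Rodrigues(np.array([0,0,p[2]])); return X@Rz.T+[p[0],p[1],0]
uwt=cp([[468,572],[468,495],[664,577],[663,499]],190,90,5)
W2=W[[0,1,3]]
uws=cp([[206,382],[248,350],[372,446]],230,150,4)
# thin tip right-hand? own x to thin end(~ +y world): own y = -x world (near)
W3=P([[50,20,0],[50,-20,1.5],[-50,-20,16],[-50,20,0]])
uws=cp([[206,384],[248,350],[371,446],[325,496]],230,150,4)
for obs in ([(t,W,uwt)],[(s,W3,uws)],[(t,W,uwt),(s,W3,uws)]):
    x,r=fit(wm,[.5,-.1,1.57],obs); print(x,r.round(1).tolist()); print('tip',wm(x,P([[50,0,0]])),'back',wm(x,P([[-50,0,8]])))
E
```

```text
[ 0.58230692  0.06365874 -0.16407748] [[-0.1, -1.2], [-0.7, 0.6], [0.8, 0.5]]
foot [[ 4.90184728e-01 -2.29197096e-03  7.06396790e-05]] in scene crop [[213.43805531 314.89663325]]
[ 0.58137511  0.06391181 -0.17715556] [[-1.2, -3.0], [1.0, 2.2]]
foot [[ 4.88398306e-01 -8.28513219e-04  7.06396790e-05]] in scene crop [[209.60836516 314.92500109]]
[ 0.5817952   0.06396016 -0.16926039] [[-0.0, -1.1], [-1.0, 0.6], [0.4, 0.8], [-1.2, -2.8], [1.6, 2.2]]
foot [[ 4.89332425e-01 -1.51220882e-03  7.06396790e-05]] in scene crop [[211.51731118 314.82704783]]
[ 0.47015093 -0.08389504  1.55855968] [[-0.4, 0.1], [-0.0, 0.1], [0.0, -0.1], [0.4, -0.0]]
tip [[ 0.47076274 -0.03389879  0.        ]] back [[ 0.46953911 -0.1338913   0.008     ]]
[ 0.46902203 -0.08295291  1.55537058] [[-1.7, -0.3], [0.4, -1.0], [1.8, -0.2], [-0.5, 1.2]]
tip [[ 0.46979328 -0.03295886  0.        ]] back [[ 0.46825077 -0.13294696  0.008     ]]
[ 0.46953776 -0.0833276   1.5568006 ] [[-0.6, 0.3], [-0.3, 0.3], [-0.2, 0.2], [0.2, 0.2], [-1.4, -0.3], [0.6, -1.0], [2.1, -0.3], [-0.2, 1.2]]
tip [[ 0.47023752 -0.0333325   0.        ]] back [[ 0.468838  -0.1333227  0.008    ]]
```

```bash
cat >> h.py <<'E'
def move_to(p,yaw):
    """dp, rotvec in tool axes from measured pose to TCP p, tool z down, tool x at yaw"""
    st=manip.get_state(); R=np.array(st['ee_rot']); 
    x=np.array([np.cos(yaw),np.sin(yaw),0]); z=np.array([0,0,-1.]); T=np.c_[x,np.cross(z,x),z]
    return (R.T@(np.array(p)-st['eef_pos'])*1000).round(1), cv2.Rodrigues(R.T@T)[0].ravel().round(4)
E
python3 - <<'E'
from h import *
print(move_to([.4685,-.175,.2],1.557))
t=load('top0')
print(toworld(t,[[361,213],[368,258],[266,225],[385,200]],0))
E
```

```text
(array([-497.4, -497.2,   27.1]), array([-1.0000e-03,  5.0000e-04,  1.1218e+00]))
[[ 0.43175387 -0.23831026  0.        ]
 [ 0.31605815 -0.25575432  0.        ]
 [ 0.39617811  0.00884576  0.        ]
 [ 0.46700188 -0.30286342  0.        ]]
```

>>> carry_out:
  dp:
    - [-28, -28, 0]
    - [-56, -56, 0]
    - [-84, -84, 0]
    - [-112, -112, 0]
    - [-140, -140, 0]
    - [-168, -168, 0]
    - [-196, -196, 0]
    - [-224, -224, 0]
    - [-252, -252, 0]
    - [-280, -280, 0]
  delta_rot:
    - [0, 0, 0.11]
    - [0, 0, 0.22]
    - [0, 0, 0.33]
    - [0, 0, 0.44]
    - [0, 0, 0.55]
    - [0, 0, 0.66]
    - [0, 0, 0.77]
    - [0, 0, 0.88]
    - [0, 0, 0.99]
    - [0, 0, 1.1]
  grip: [0.88, 0.88, 0.88, 0.88, 0.88, 0.88, 0.88, 0.88, 0.88, 0.88]

```text
clock: 0.93
eef_pos: [0.3711, 0.1147, 0.2271]
ee_rot: [[-0.003, 1.0, 0.0], [1.0, 0.003, 0.0], [0.0, 0.0, -1.0]]
force: [0.3, 0.4, 0.9]
grip_width: 0.0104
```

Run:
```python
from h import *
st=manip.get_state(); print(st['clock'],st['eef_pos'],st['q'],st['grip_width'])
print(move_to([.4685,-.175,.12],1.557))
```

```text
0.9333 [0.37106022 0.1147055  0.22712396] [ 2.05427870e-01 -7.10122868e-02  1.93432988e+00  1.07874619e-05
  1.27803916e+00  2.02641292e-01] 0.010431414152134479
(array([-290. ,   96.6,  107.1]), array([ 0.0002, -0.0001,  0.0166]))
```

>>> carry_out:
  dp:
    - [-36, 12, 0]
    - [-72, 24, 0]
    - [-109, 36, 0]
    - [-145, 48, 0]
    - [-181, 60, 0]
    - [-218, 72, 8]
    - [-254, 84, 16]
    - [-290, 96, 40]
    - [-290, 96, 75]
    - [-290, 96, 107]
  delta_rot:
    - [0, 0, 0.002]
    - [0, 0, 0.004]
    - [0, 0, 0.006]
    - [0, 0, 0.008]
    - [0, 0, 0.01]
    - [0, 0, 0.012]
    - [0, 0, 0.014]
    - [0, 0, 0.016]
    - [0, 0, 0.016]
    - [0, 0, 0.016]
  grip: [0.88, 0.88, 0.88, 0.88, 0.88, 0.88, 0.88, 0.88, 0.88, 0.88]

```text
clock: 1.77
eef_pos: [0.4692, -0.1744, 0.1181]
ee_rot: [[0.011, 1.0, -0.0], [1.0, -0.011, -0.0], [-0.0, -0.0, -1.0]]
force: [0.9, -0.6, -0.8]
grip_width: 0.0102
```

Run:
```python
from h import *
for n in ['scene','wrist']: c=snap(n,n+'1')
print(c['extrinsics'])
st=manip.get_state(); print(st['clock'],st['eef_pos'],st['q'],st['grip_width'])
print(move_to([.4685,-.175,.021],1.557))
```

```text
[[ 0.99992205 -0.00593266 -0.01098638  0.46835286]
 [-0.00908802 -0.94918698 -0.31458144 -0.09146808]
 [-0.00856182  0.31465676 -0.94916691  0.25977881]
 [ 0.          0.          0.          1.        ]]
1.8667 [ 0.46698637 -0.17199538  0.11559224] [-4.26538401e-01  3.16101729e-01  1.78001047e+00  7.98291461e-05
  1.05437630e+00 -4.17602549e-01] 0.010530930617777946
(array([-3.3,  2.3, 94.6]), array([-0.0081, -0.0037,  0.0048]))
```

View pics/wrist1.png

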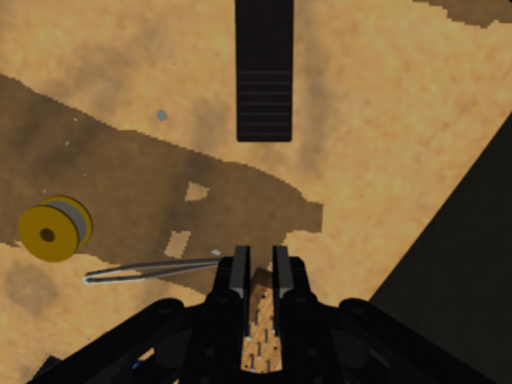

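View pics/scene1.png

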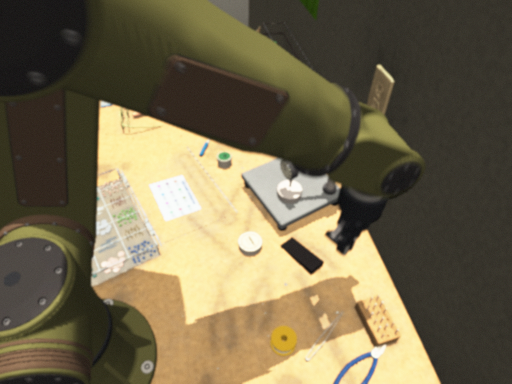

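The wrist view shows the wedge's thick end at (237..291,141). It is roughly centred on the fingers, and the tweezers are clear behind.

Run:
```python
from h import *
w=load('wrist1'); print(toworld(w,[[237,141],[292,140.5]],0), )
crop('wrist1',200,0,330,170,4,'w1')
```

```text
[[ 0.44741394 -0.13407463  0.        ]
 [ 0.48946774 -0.13400537  0.        ]]
```

View pics/w1.png

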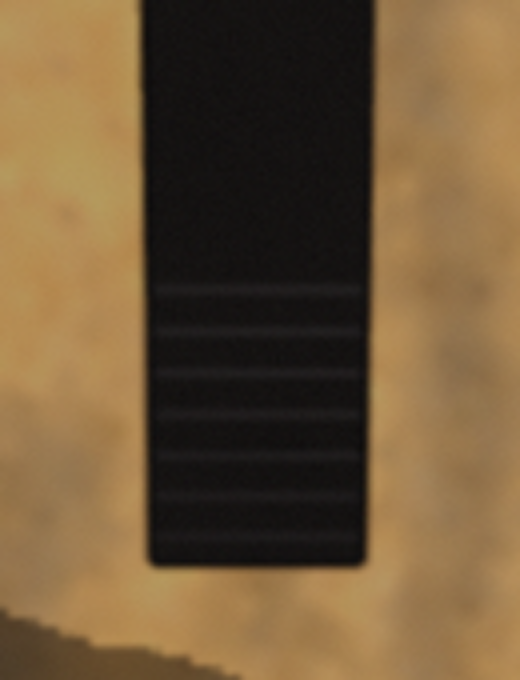

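>>> carry_out:
  dp:
    - [-3, 2, 20]
    - [-3, 2, 40]
    - [-3, 2, 60]
    - [-3, 2, 75]
    - [-3, 2, 85]
    - [-3, 2, 90]
    - [-3, 2, 90]
    - [-3, 2, 90]
    - [-3, 2, 90]
    - [-3, 2, 90]
  delta_rot:
    - [0, 0, 0]
    - [0, 0, 0]
    - [0, 0, 0]
    - [0, 0, 0]
    - [0, 0, 0]
    - [0, 0, 0]
    - [0, 0, 0]
    - [0, 0, 0]
    - [0, 0, 0]
    - [0, 0, 0]
  grip: [0.88, 0.88, 0.88, 0.88, 0.88, 0.88, 0.88, 0.88, 0.88, 0.88]

```text
clock: 2.7
eef_pos: [0.4718, -0.1759, 0.031]
ee_rot: [[0.008, 1.0, 0.001], [1.0, -0.008, -0.001], [-0.001, 0.001, -1.0]]
force: [0.4, -0.5, -0.1]
grip_width: 0.01
```

Run:
```python
from h import *
c=snap('wrist','wrist2')
c=snap('scene','scene2'); crop('scene2',260,180,380,270,6,'s2')
st=manip.get_state(); print(st['clock'],st['eef_pos'],st['ee_rot'].round(4),st['force'],st['grip_width'])
```

```text
2.8 [ 0.47164843 -0.1757647   0.0306927 ] [[ 8.e-03  1.e+00  8.e-04]
 [ 1.e+00 -8.e-03 -4.e-04]
 [-4.e-04  8.e-04 -1.e+00]] [ 0.89217332  0.07837347 -0.21626141] 0.01002729374759123
```

View pics/wrist2.png

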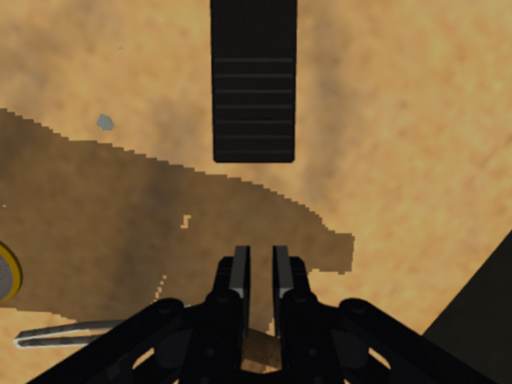

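View pics/s2.png

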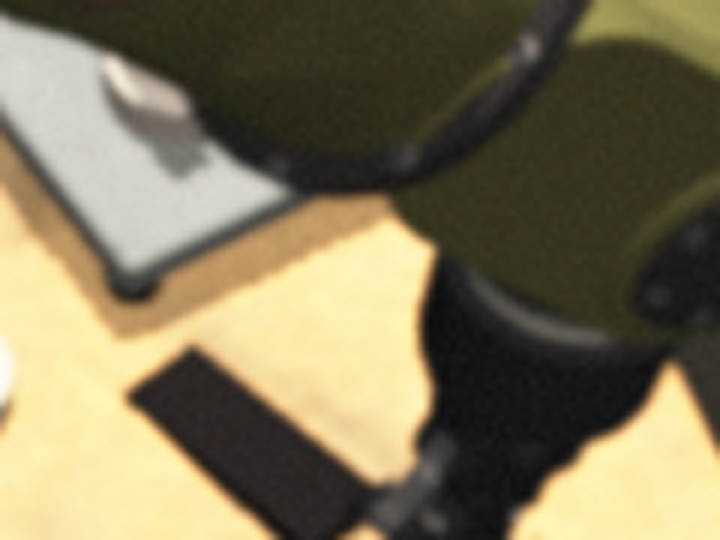

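>>> carry_out:
  dp:
    - [0, -2, 3]
    - [3, -4, 6]
    - [7, -5, 9]
    - [11, -5, 9]
    - [15, -5, 9]
    - [19, -5, 9]
    - [23, -5, 9]
    - [27, -5, 9]
    - [27, -5, 9]
    - [27, -5, 9]
  delta_rot:
    - [0, 0, 0]
    - [0, 0, 0]
    - [0, 0, 0]
    - [0, 0, 0]
    - [0, 0, 0]
    - [0, 0, 0]
    - [0, 0, 0]
    - [0, 0, 0]
    - [0, 0, 0]
    - [0, 0, 0]
  grip: [0.88, 0.88, 0.88, 0.88, 0.88, 0.88, 0.88, 0.88, 0.88, 0.88]

```text
clock: 3.63
eef_pos: [0.4667, -0.1484, 0.0212]
ee_rot: [[0.007, 1.0, 0.0], [1.0, -0.007, -0.0], [-0.0, 0.0, -1.0]]
force: [0.9, -0.1, -0.0]
grip_width: 0.0103
```

Run:
```python
from h import *
c=snap('wrist','wrist3')
st=manip.get_state(); print(st['clock'],st['eef_pos'],st['ee_rot'].round(4),st['force'],st['grip_width'])
```

```text
3.6833 [ 0.46667    -0.14858592  0.0211484 ] [[ 7.7e-03  1.0e+00  1.0e-04]
 [ 1.0e+00 -7.7e-03 -1.0e-04]
 [-1.0e-04  1.0e-04 -1.0e+00]] [-0.53540812 -0.77952757  0.24159044] 0.010354996644808824
```

View pics/wrist3.png

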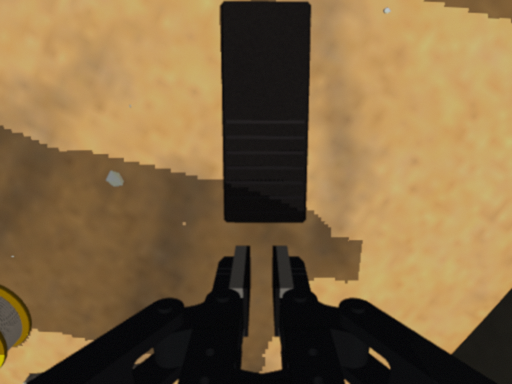

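>>> carry_out:
  dp:
    - [0, 0, 0]
    - [0, 0, 0]
    - [2, 0, 0]
    - [4, 0, 0]
    - [6, 0, 0]
    - [7, 0, 0]
    - [8, 0, 0]
    - [8, 0, 0]
    - [8, 0, 0]
    - [8, 0, 0]
  delta_rot:
    - [0, 0, 0]
    - [0, 0, 0]
    - [0, 0, 0]
    - [0, 0, 0]
    - [0, 0, 0]
    - [0, 0, 0]
    - [0, 0, 0]
    - [0, 0, 0]
    - [0, 0, 0]
    - [0, 0, 0]
  grip: [0.76, 0.76, 0.76, 0.76, 0.76, 0.76, 0.76, 0.76, 0.76, 0.76]

```text
clock: 4.52
eef_pos: [0.4667, -0.1406, 0.0211]
ee_rot: [[0.008, 1.0, 0.0], [1.0, -0.008, -0.0], [-0.0, 0.0, -1.0]]
force: [0.6, 0.0, 0.3]
grip_width: 0.0205
```

Run:
```python
from h import *
c=snap('wrist','wrist4')
st=manip.get_state(); print(st['clock'],st['eef_pos'],st['ee_rot'].round(4),st['force'],st['grip_width'])
```

```text
4.5667 [ 0.46666422 -0.14068143  0.02107234] [[ 0.0081  1.      0.    ]
 [ 1.     -0.0081 -0.    ]
 [-0.      0.     -1.    ]] [ 0.56610781 -0.93189296 -0.04751682] 0.0203517408249348
```

View pics/wrist4.png

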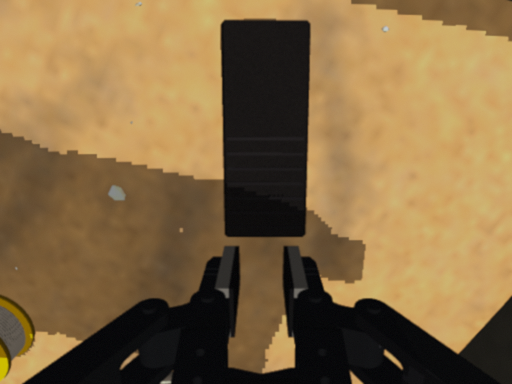

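Run:
```python
from h import *
w=load('wrist4'); 
for y in (-.1297,-.1347,-.1397):
  for z in (0.002,.005,.01,.02): print(y,z,proj(w,[[.4667,y,z]]).round(0))
print(toworld(w,[[225,236],[305,236]],0)); print(toworld(w,[[221,20],[310,20]],.0015))
```

```text
-0.1297 0.002 [[261. 221.]]
-0.1297 0.005 [[261. 223.]]
-0.1297 0.01 [[261. 227.]]
-0.1297 0.02 [[261. 236.]]
-0.1347 0.002 [[261. 230.]]
-0.1347 0.005 [[261. 232.]]
-0.1347 0.01 [[261. 236.]]
-0.1347 0.02 [[261. 245.]]
-0.1397 0.002 [[261. 238.]]
-0.1397 0.005 [[261. 241.]]
-0.1397 0.01 [[261. 245.]]
-0.1397 0.02 [[261. 254.]]
[[ 0.44701159 -0.13921259  0.        ]
 [ 0.4905628  -0.13953614  0.        ]]
[[ 0.44947789 -0.0325542   0.0015    ]
 [ 0.48931404 -0.03281193  0.0015    ]]
```

>>> carry_out:
  dp:
    - [2, 0, 0]
    - [4, 0, 0]
    - [6, 0, 0]
    - [7, 0, 0]
    - [8, 0, 0]
    - [8, 0, 0]
    - [8, 0, 0]
    - [8, 0, 0]
    - [8, 0, 0]
    - [8, 0, 0]
  delta_rot:
    - [0, 0, 0]
    - [0, 0, 0]
    - [0, 0, 0]
    - [0, 0, 0]
    - [0, 0, 0]
    - [0, 0, 0]
    - [0, 0, 0]
    - [0, 0, 0]
    - [0, 0, 0]
    - [0, 0, 0]
  grip: [0.76, 0.76, 0.76, 0.76, 0.76, 0.76, 0.76, 0.76, 0.76, 0.76]

```text
clock: 5.4
eef_pos: [0.4667, -0.1327, 0.0211]
ee_rot: [[0.008, 1.0, -0.0], [1.0, -0.008, -0.0], [-0.0, -0.0, -1.0]]
force: [-0.5, -0.7, 0.2]
grip_width: 0.0201
```

Run:
```python
from h import *
c=snap('wrist','wrist5')
st=manip.get_state(); print(st['clock'],st['eef_pos'],st['ee_rot'].round(4),st['force'],st['grip_width'])
```

```text
5.45 [ 0.4667141  -0.13266498  0.02108026] [[ 0.0081  1.     -0.    ]
 [ 1.     -0.0081 -0.    ]
 [-0.     -0.     -1.    ]] [-0.38809784  0.44495883  0.80611337] 0.0203953756254833
```

View pics/wrist5.png

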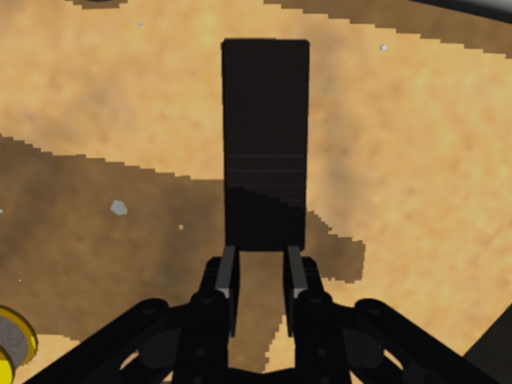

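```bash
cat >> h.py <<'E'
def wedge(f,tl,tr):
    c=load(f); a=toworld(c,[tl,tr],.0015); d=a[1]-a[0]; m=a.mean(0)
    print('tip',m.round(4),'w',np.linalg.norm(d).round(4),'yaw',(np.arctan2(d[1],d[0])+np.pi/2).round(3))
E
python3 - <<'E'
from h import *
wedge('wrist4',[221,20],[310,20]); wedge('wrist5',[222,39.5],[309.5,39.5])
crop('wrist5',190,20,340,270,3,'w5')
E
```

```text
tip [ 0.4694 -0.0327  0.0015] w 0.0398 yaw 1.564
tip [ 0.4695 -0.0329  0.0015] w 0.0397 yaw 1.564
```

View pics/w5.png

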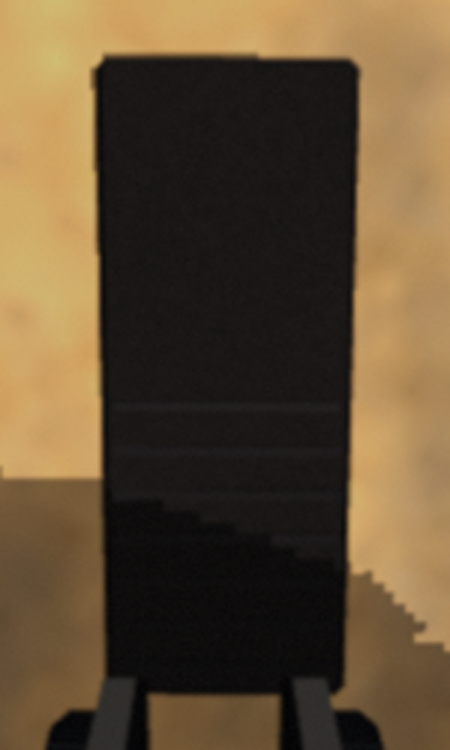

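Run:
```python
from h import *
crop('wrist5',170,225,350,384,4,'w5b')
snap('scene','scene5');crop('scene5',270,190,370,280,7,'s5')
s=load('scene5')
for p in ([.4667,-.1327,.002],[.4667,-.1217,.002],[.4667,-.1437,.002],[.4695,-.0335,0],[.489,-.132,0],[.449,-.132,0]): print(p,((proj(s,[p])-[270,190]+.5)*7).round())
```

```text
[0.4667, -0.1327, 0.002] [[328. 561.]]
[0.4667, -0.1217, 0.002] [[302. 538.]]
[0.4667, -0.1437, 0.002] [[354. 584.]]
[0.4695, -0.0335, 0] [[114. 361.]]
[0.489, -0.132, 0] [[373. 523.]]
[0.449, -0.132, 0] [[286. 595.]]
```

View pics/w5b.png

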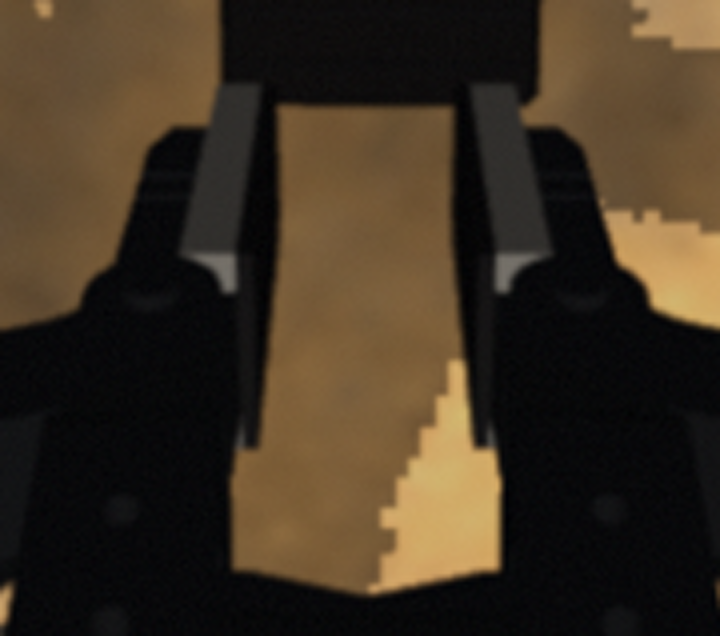

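View pics/s5.png

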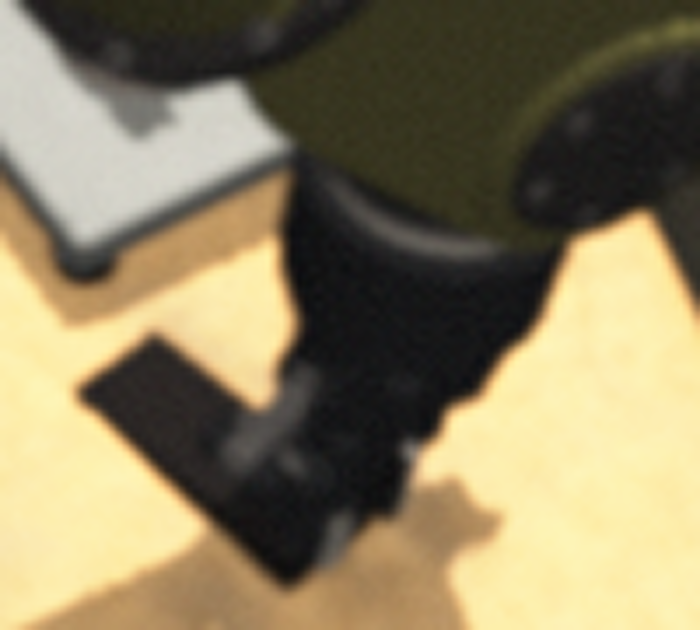

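>>> carry_out:
  dp:
    - [1, 0, 0]
    - [2, 0, 0]
    - [3, 0, 0]
    - [4, 0, 0]
    - [4, 0, 0]
    - [4, 0, 0]
    - [4, 0, 0]
    - [4, 0, 0]
    - [4, 0, 0]
    - [4, 0, 0]
  delta_rot:
    - [0, 0, 0]
    - [0, 0, 0]
    - [0, 0, 0]
    - [0, 0, 0]
    - [0, 0, 0]
    - [0, 0, 0]
    - [0, 0, 0]
    - [0, 0, 0]
    - [0, 0, 0]
    - [0, 0, 0]
  grip: [0.76, 0.76, 0.76, 0.76, 0.76, 0.76, 0.76, 0.76, 0.76, 0.76]

```text
clock: 6.33
eef_pos: [0.4667, -0.1286, 0.0211]
ee_rot: [[0.008, 1.0, -0.0], [1.0, -0.008, -0.0], [-0.0, -0.0, -1.0]]
force: [0.6, -0.4, 0.4]
grip_width: 0.0208
```

Run:
```python
from h import *
c=snap('wrist','wrist6')
st=manip.get_state(); print(st['clock'],st['eef_pos'],st['force'],st['grip_width'])
crop('wrist6',180,30,340,300,2.8,'w6')
for z in (.003,.02,.03):
  for o in (-.011,-.003,.005,.011):
    q=proj(c,[[.4667-.0102,st['eef_pos'][1]+o,z],[.4667+.0102,st['eef_pos'][1]+o,z]]); print(z,o,q.round(0).tolist())
```

```text
6.3833 [ 0.46675616 -0.1286405   0.02109234] [0.65826857 0.37094829 0.28081203] 0.02033067178711063
0.003 -0.011 [[243.0, 259.0], [280.0, 259.0]]
0.003 -0.003 [[242.0, 246.0], [280.0, 246.0]]
0.003 0.005 [[242.0, 232.0], [280.0, 232.0]]
0.003 0.011 [[242.0, 222.0], [280.0, 222.0]]
0.02 -0.011 [[241.0, 276.0], [282.0, 275.0]]
0.02 -0.003 [[240.0, 262.0], [282.0, 261.0]]
0.02 0.005 [[240.0, 247.0], [282.0, 247.0]]
0.02 0.011 [[240.0, 236.0], [282.0, 236.0]]
0.03 -0.011 [[240.0, 287.0], [283.0, 287.0]]
0.03 -0.003 [[239.0, 272.0], [283.0, 272.0]]
0.03 0.005 [[239.0, 257.0], [283.0, 257.0]]
0.03 0.011 [[238.0, 245.0], [283.0, 245.0]]
```

View pics/w6.png

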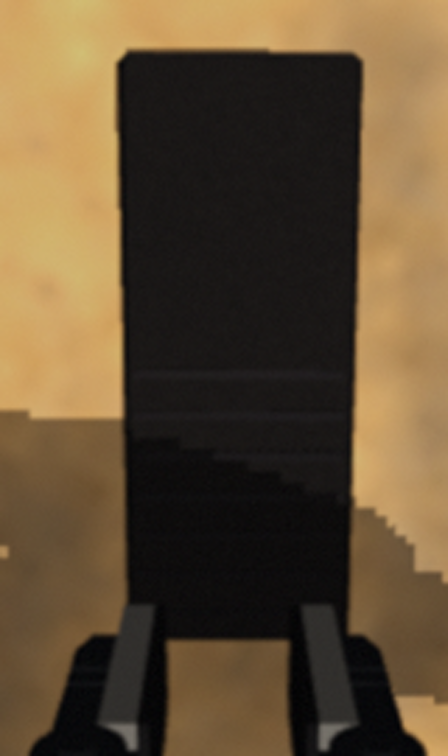

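Run:
```python
from h import *
wedge('wrist6',[180+119/2.8,30+54/2.8],[180+362/2.8,30+54/2.8])
snap('scene','scene6');crop('scene6',270,190,370,280,7,'s6'); snap('top','top6'); crop('top6',230,150,390,270,5,'t6')
```

```text
tip [ 0.4696 -0.0331  0.0015] w 0.0397 yaw 1.564
```

View pics/s6.png

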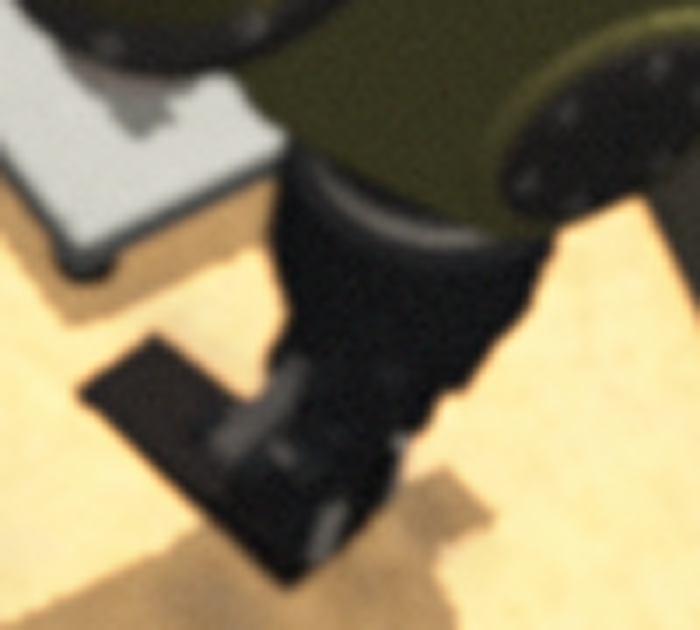

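View pics/t6.png

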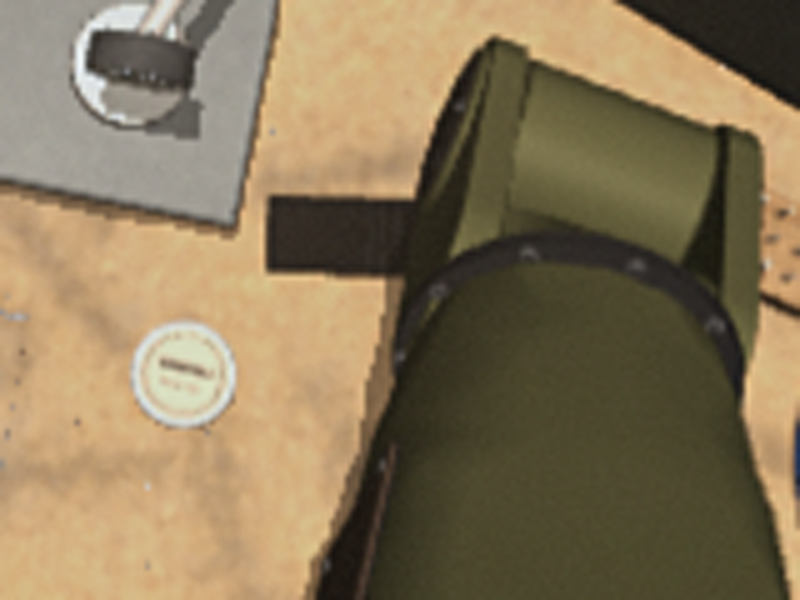

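>>> carry_out:
  dp:
    - [-6, 0, 0]
    - [-12, 0, 0]
    - [-18, 0, 0]
    - [-22, 0, 0]
    - [-22, 0, 0]
    - [-22, 0, 0.5]
    - [-22, 0, 1]
    - [-22, 0, 1.5]
    - [-22, 0, 2]
    - [-22, 0, 2]
  delta_rot:
    - [0, 0, 0]
    - [0, 0, 0]
    - [0, 0, 0]
    - [0, 0, 0]
    - [0, 0, 0]
    - [0, 0, 0]
    - [0, 0, 0]
    - [0, 0, 0]
    - [0, 0, 0]
    - [0, 0, 0]
  grip: [0.76, 0.76, 0.76, 0.76, 0.76, 0.76, 0.76, 0.76, 0.76, 0.76]

```text
clock: 7.32
eef_pos: [0.4665, -0.1504, 0.019]
ee_rot: [[0.008, 1.0, -0.0], [1.0, -0.008, 0.0], [0.0, -0.0, -1.0]]
force: [0.3, -0.7, -0.2]
grip_width: 0.0204
```

>>> carry_out:
  dp:
    - [0, 0, 0.3]
    - [0, 0, 0.6]
    - [0, 0, 0.9]
    - [0, 0, 1.2]
    - [0, 0, 1.5]
    - [0, 0, 1.8]
    - [0, 0, 2]
    - [0, 0, 2]
    - [0, 0, 2]
    - [0, 0, 2]
  delta_rot:
    - [0, 0, 0]
    - [0, 0, 0]
    - [0, 0, 0]
    - [0, 0, 0]
    - [0, 0, 0]
    - [0, 0, 0]
    - [0, 0, 0]
    - [0, 0, 0]
    - [0, 0, 0]
    - [0, 0, 0]
  grip: [0.76, 0.76, 0.76, 0.76, 0.76, 0.76, 0.76, 0.76, 0.76, 0.76]

```text
clock: 8.15
eef_pos: [0.4666, -0.1506, 0.0171]
ee_rot: [[0.008, 1.0, -0.0], [1.0, -0.008, -0.0], [-0.0, -0.0, -1.0]]
force: [0.9, -0.5, 1.1]
grip_width: 0.0206
```

Run:
```python
from h import *
c=snap('wrist','wrist7')
st=manip.get_state(); print(st['clock'],st['eef_pos'],st['force'],st['grip_width'])
```

```text
8.2 [ 0.46659795 -0.15063268  0.01711263] [ 0.28073424  0.40083387 -0.48290626] 0.02080545839654079
```

View pics/wrist7.png

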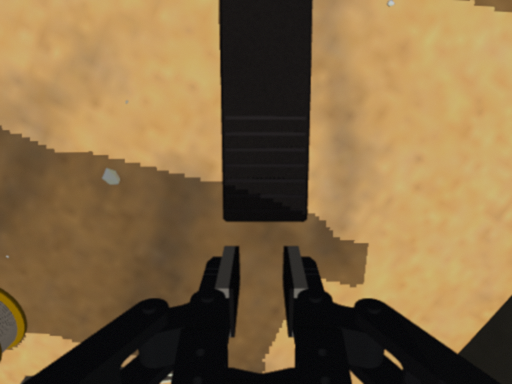

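>>> carry_out:
  dp:
    - [0, 0, 0.5]
    - [0, 0, 1]
    - [0, 0, 1.5]
    - [0, 0, 2]
    - [0, 0, 2.5]
    - [0, 0, 3]
    - [0, 0, 3.5]
    - [0, 0, 4]
    - [0, 0, 4]
    - [0, 0, 4]
  delta_rot:
    - [0, 0, 0]
    - [0, 0, 0]
    - [0, 0, 0]
    - [0, 0, 0]
    - [0, 0, 0]
    - [0, 0, 0]
    - [0, 0, 0]
    - [0, 0, 0]
    - [0, 0, 0]
    - [0, 0, 0]
  grip: [0.76, 0.76, 0.76, 0.76, 0.76, 0.76, 0.76, 0.76, 0.76, 0.76]

```text
clock: 9.03
eef_pos: [0.4666, -0.1506, 0.013]
ee_rot: [[0.008, 1.0, -0.0], [1.0, -0.008, 0.0], [0.0, -0.0, -1.0]]
force: [-0.1, 0.1, 0.2]
grip_width: 0.0205
```

Run:
```python
from h import *
c=snap('wrist','wrist8')
st=manip.get_state(); print(st['clock'],st['eef_pos'],st['force'],st['wrist_torque'],st['grip_width'])
crop('wrist8',170,190,350,340,4,'w8')
c=snap('scene','scene8');crop('scene8',270,190,370,280,7,'s8')
```

```text
9.0833 [ 0.46657072 -0.15062807  0.0130808 ] [-0.55705447  0.03246391 -0.48009018] [-0.00708369 -0.04813945  0.00656826] 0.02066956243076275
```

View pics/w8.png

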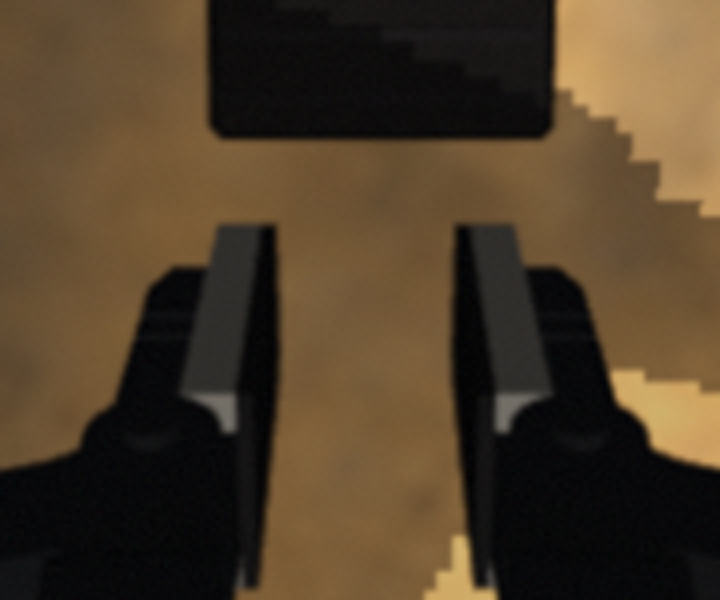

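View pics/s8.png

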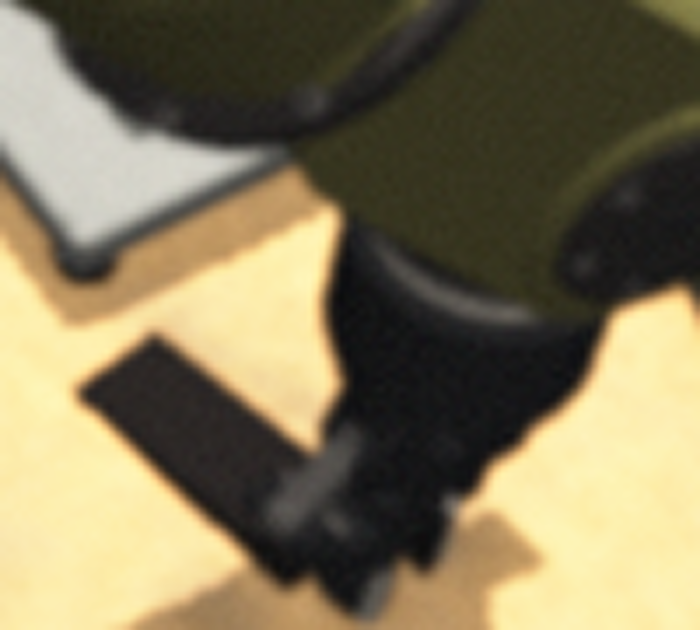

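Run:
```python
from h import *
s=load('scene8'); w=load('wrist8')
for z in (-.006,.005,.01,.015,.02):
  P=[[x,-.1506+o,z] for x in (.4523,.4564,.4768) for o in (-.011,.011)]
  print(z,((proj(s,P)-[270,190]+.5)*7).round().tolist()); print('   w',((proj(w,P)-[170,190]+.5)*4).round().tolist())
```

```text
-0.006 [[361.0, 663.0], [309.0, 615.0], [370.0, 655.0], [318.0, 607.0], [414.0, 617.0], [362.0, 570.0]]
   w [[264.0, 274.0], [258.0, 127.0], [293.0, 274.0], [289.0, 126.0], [442.0, 273.0], [443.0, 125.0]]
0.005 [[367.0, 645.0], [314.0, 597.0], [376.0, 637.0], [323.0, 589.0], [420.0, 599.0], [367.0, 552.0]]
   w [[258.0, 316.0], [252.0, 161.0], [289.0, 316.0], [284.0, 161.0], [446.0, 315.0], [448.0, 160.0]]
0.01 [[369.0, 637.0], [316.0, 588.0], [378.0, 629.0], [325.0, 581.0], [423.0, 591.0], [370.0, 544.0]]
   w [[255.0, 336.0], [248.0, 178.0], [287.0, 336.0], [282.0, 178.0], [448.0, 335.0], [450.0, 177.0]]
0.015 [[372.0, 629.0], [319.0, 580.0], [381.0, 621.0], [328.0, 572.0], [426.0, 583.0], [372.0, 535.0]]
   w [[252.0, 358.0], [245.0, 196.0], [285.0, 358.0], [280.0, 196.0], [450.0, 357.0], [453.0, 195.0]]
0.02 [[374.0, 620.0], [321.0, 571.0], [384.0, 612.0], [330.0, 564.0], [428.0, 574.0], [375.0, 527.0]]
   w [[248.0, 381.0], [241.0, 216.0], [282.0, 381.0], [277.0, 215.0], [453.0, 380.0], [456.0, 214.0]]
```

>>> carry_out:
  dp:
    - [0, 0, 1.5]
    - [0, 0, 3]
    - [0, 0, 4.5]
    - [0, 0, 6]
    - [0, 0, 7.5]
    - [0, 0, 9]
    - [0, 0, 10]
    - [0, 0, 11]
    - [0, 0, 12]
    - [0, 0, 12]
  delta_rot:
    - [0, 0, 0]
    - [0, 0, 0]
    - [0, 0, 0]
    - [0, 0, 0]
    - [0, 0, 0]
    - [0, 0, 0]
    - [0, 0, 0]
    - [0, 0, 0]
    - [0, 0, 0]
    - [0, 0, 0]
  grip: [0.76, 0.76, 0.76, 0.76, 0.76, 0.76, 0.76, 0.76, 0.76, 0.76]

```text
clock: 9.97
eef_pos: [0.4665, -0.1506, 0.0009]
ee_rot: [[0.008, 1.0, -0.0], [1.0, -0.008, 0.0], [0.0, -0.0, -1.0]]
force: [-0.2, 0.6, 0.5]
grip_width: 0.0206
```

Run:
```python
from h import *
c=snap('wrist','wrist9')
st=manip.get_state(); print(st['clock'],st['eef_pos'],st['force'],st['wrist_torque'],st['grip_width'])
```

```text
10.0167 [ 0.4665443  -0.15062494  0.00100114] [ 0.11290984  0.02166851 -0.35794963] [-0.0536675   0.01569421  0.05918486] 0.020690829379518237
```

View pics/wrist9.png

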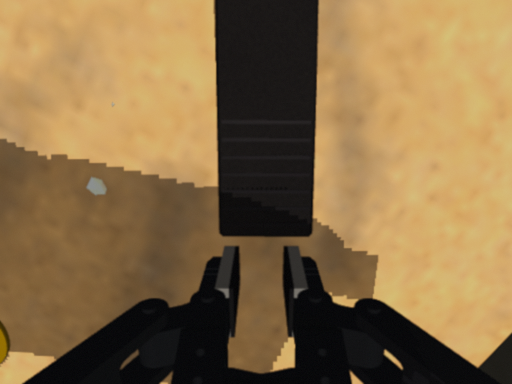

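>>> carry_out:
  dp:
    - [3, 0, 2]
    - [6, 0, 3]
    - [8, -0.7, 3]
    - [10, -1.5, 3]
    - [12, -2.3, 3]
    - [14, -3.1, 3]
    - [16, -3.9, 3]
    - [18, -4.5, 3]
    - [20, -5.2, 3]
    - [22, -5.9, 3]
  delta_rot:
    - [0, 0, 0]
    - [0, 0, 0]
    - [0, 0, 0.013]
    - [0, 0, 0.029]
    - [0, 0, 0.047]
    - [0, 0, 0.063]
    - [0, 0, 0.081]
    - [0, 0, 0.097]
    - [0, 0, 0.114]
    - [0, 0, 0.131]
  grip: [0.76, 0.76, 0.76, 0.76, 0.76, 0.76, 0.76, 0.76, 0.76, 0.76]

```text
clock: 10.85
eef_pos: [0.4608, -0.1284, -0.0019]
ee_rot: [[0.14, 0.99, 0.0], [0.99, -0.14, -0.0], [-0.0, 0.0, -1.0]]
force: [-0.0, -0.3, -0.4]
grip_width: 0.0203
```

Run:
```python
from h import *
c=snap('wrist','wrist10')
st=manip.get_state(); print(st['clock'],st['eef_pos'],st['ee_rot'].round(3).tolist(),st['force'])
```

```text
10.9 [ 0.46068744 -0.12813354 -0.00190848] [[0.141, 0.99, -0.0], [0.99, -0.141, 0.0], [0.0, -0.0, -1.0]] [ 0.36481506 -0.03147267 -0.12712913]
```

View pics/wrist10.png

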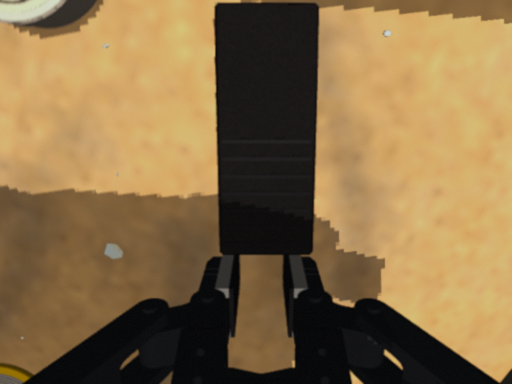

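Run:
```python
from h import *
wedge('wrist10',[215.5,3.5],[318,5]); 
print(np.array([.4895,-.0018]))
```

```text
tip [ 0.4783 -0.0198  0.0015] w 0.0392 yaw 1.418
[ 0.4895 -0.0018]
```

>>> carry_out:
  dp:
    - [2, -0.7, 0]
    - [4, -1.3, 0]
    - [6, -1.9, 0]
    - [8, -2.5, 0]
    - [10, -3.1, 0]
    - [12, -3.6, 0]
    - [14, -4.1, 0]
    - [14, -4.1, 0]
    - [14, -4.1, 0]
    - [14, -4.1, 0]
  delta_rot:
    - [0, 0, 0.016]
    - [0, 0, 0.032]
    - [0, 0, 0.048]
    - [0, 0, 0.064]
    - [0, 0, 0.08]
    - [0, 0, 0.096]
    - [0, 0, 0.112]
    - [0, 0, 0.112]
    - [0, 0, 0.112]
    - [0, 0, 0.112]
  grip: [0.76, 0.76, 0.76, 0.76, 0.76, 0.76, 0.76, 0.76, 0.76, 0.76]

```text
clock: 11.73
eef_pos: [0.4587, -0.1141, -0.0019]
ee_rot: [[0.248, 0.969, -0.0], [0.969, -0.248, 0.0], [0.0, -0.0, -1.0]]
force: [1.2, 0.1, 0.2]
grip_width: 0.0206
```

Run:
```python
from h import *
c=snap('wrist','wrist11'); snap('scene','scene11'); crop('scene11',250,170,370,260,6,'s11')
st=manip.get_state(); print(st['clock'],st['eef_pos'],np.arctan2(st['ee_rot'][1,0],st['ee_rot'][0,0]),st['force'])
```

```text
11.8333 [ 0.45873021 -0.11419052 -0.00194206] 1.3198891448600725 [ 0.29015783 -0.48338853 -0.05610283]
```

View pics/wrist11.png

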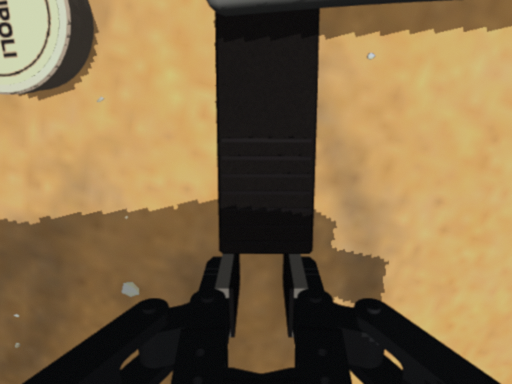

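View pics/s11.png

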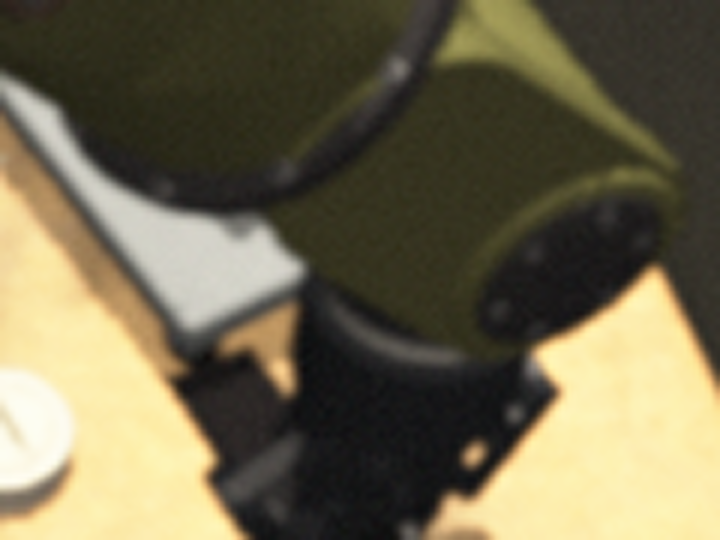

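>>> carry_out:
  dp:
    - [2, 0, 0]
    - [4, 0, 0]
    - [6, 0, 0]
    - [8, 0, 0]
    - [10, 0, 0]
    - [12, 0, 0]
    - [14, 0, 0]
    - [16, 0, 0]
    - [18, 0, 0]
    - [20, 0, 0]
  delta_rot:
    - [0, 0, 0]
    - [0, 0, 0]
    - [0, 0, 0]
    - [0, 0, 0]
    - [0, 0, 0]
    - [0, 0, 0]
    - [0, 0, 0]
    - [0, 0, 0]
    - [0, 0, 0]
    - [0, 0, 0]
  grip: [0.76, 0.76, 0.76, 0.76, 0.76, 0.76, 0.76, 0.76, 0.76, 0.76]

```text
clock: 12.67
eef_pos: [0.4637, -0.0946, -0.0019]
ee_rot: [[0.248, 0.969, -0.0], [0.969, -0.248, 0.0], [-0.0, -0.0, -1.0]]
force: [-0.7, -3.6, 0.5]
grip_width: 0.0206
```

Run:
```python
from h import *
c=snap('wrist','wrist12'); snap('scene','scene12'); crop('scene12',250,170,370,260,6,'s12')
snap('top','top12'); crop('top12',190,90,340,220,5,'t12')
st=manip.get_state(); print(st['clock'],st['eef_pos'],np.arctan2(st['ee_rot'][1,0],st['ee_rot'][0,0]),st['force'])
```

```text
12.8167 [ 0.46377312 -0.09435562 -0.00192211] 1.3199767321629465 [-0.04432075  0.08707325  0.02743332]
```

View pics/wrist12.png

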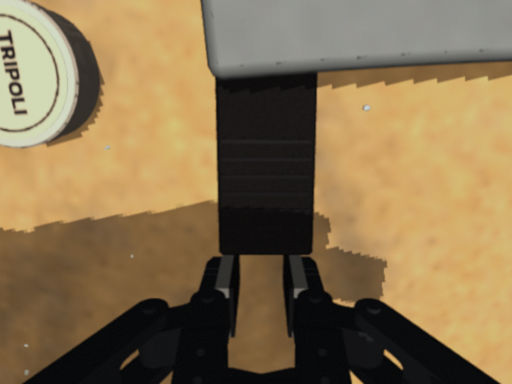

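View pics/s12.png

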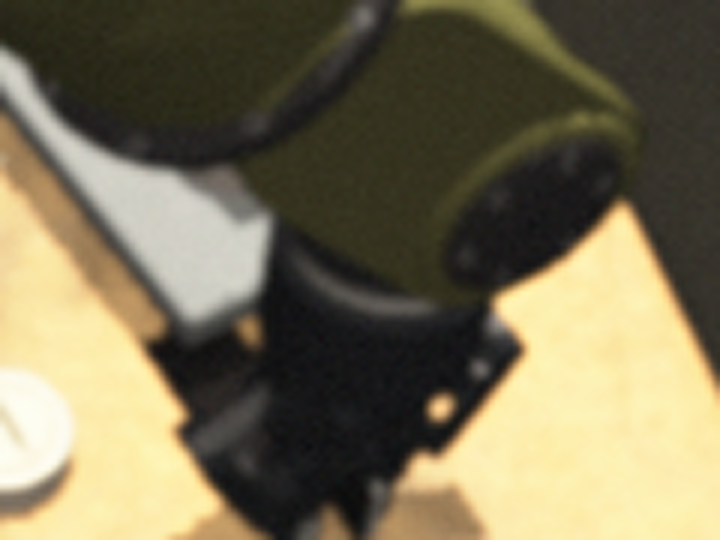

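View pics/t12.png

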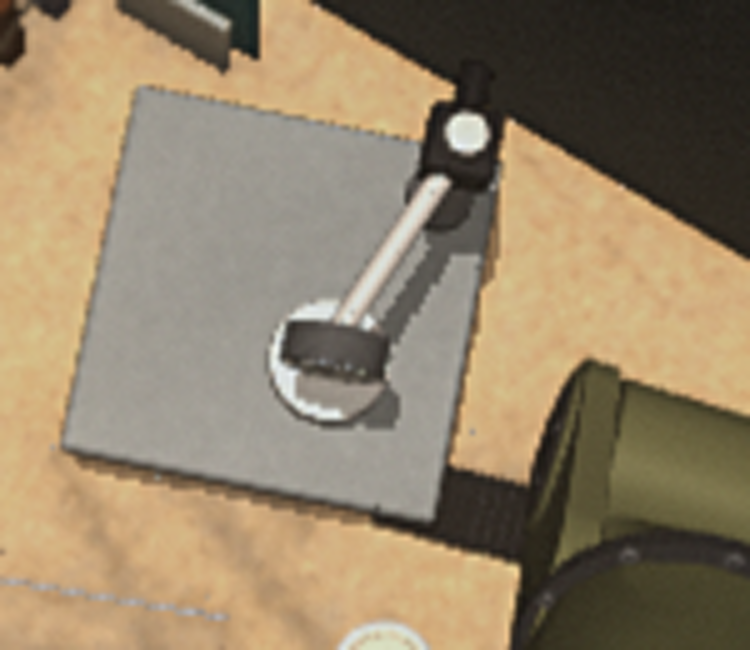

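>>> carry_out:
  dp:
    - [1.5, 0, 0]
    - [3, 0, 0]
    - [4.5, 0, 0]
    - [6, 0, 0]
    - [7.5, 0, 0]
    - [9, 0, 0]
    - [10.5, 0, 0]
    - [12, 0, 0]
    - [13, 0, 0]
    - [14, 0, 0]
  delta_rot:
    - [0, 0, 0]
    - [0, 0, 0]
    - [0, 0, 0]
    - [0, 0, 0]
    - [0, 0, 0]
    - [0, 0, 0]
    - [0, 0, 0]
    - [0, 0, 0]
    - [0, 0, 0]
    - [0, 0, 0]
  grip: [0.76, 0.76, 0.76, 0.76, 0.76, 0.76, 0.76, 0.76, 0.76, 0.76]

```text
clock: 13.65
eef_pos: [0.4672, -0.0811, -0.0019]
ee_rot: [[0.248, 0.969, -0.0], [0.969, -0.248, -0.0], [-0.0, -0.0, -1.0]]
force: [-0.9, -4.1, -0.3]
grip_width: 0.021
```

Run:
```python
from h import *
st=manip.get_state(); print(st['clock'],st['eef_pos'],np.arctan2(st['ee_rot'][1,0],st['ee_rot'][0,0]),st['force'])
c=snap('wrist','wrist13'); 
snap('top','top13'); crop('top13',190,90,340,220,5,'t13')
t=load('top0'); P=lambda l:np.array(l,float)/1000
x0=[.582,.0638,-.167]
# column top point in stand frame from first picture, z=.225
u0=cp([[473,143]],190,90,5)[0]
r=least_squares(lambda v:(proj(t,stand_pts(*x0,np.radians(3.04),[[v[0],v[1],.225]]))-u0).ravel(),[.08,-.08])
print('col',r.x)
for L in (3.04,2,1,.5,0):
  pts=[[r.x[0],r.x[1],.225],[.095,.095,.05],[-.095,.095,.05],[-.095,-.095,.05]]
  print(L,((proj(t,stand_pts(*x0,np.radians(L),pts))-[190,90]+.5)*5-.5).round(1).tolist())
```

```text
13.65 [ 0.46719867 -0.08109637 -0.00191558] 1.3199138907907546 [-0.87001315 -4.1318069  -0.26413728]
col [ 0.05121598 -0.06045279]
3.04 [[473.0, 143.0], [136.8, 82.4], [62.0, 452.2], [438.9, 525.4]]
2 [[467.5, 134.9], [136.0, 82.3], [60.9, 450.7], [438.5, 523.6]]
1 [[462.2, 127.3], [135.2, 82.2], [60.0, 449.2], [438.0, 521.7]]
0.5 [[459.5, 123.4], [134.8, 82.3], [59.5, 448.5], [437.7, 520.8]]
0 [[456.9, 119.6], [134.4, 82.3], [59.0, 447.8], [437.5, 519.8]]
```

View pics/t13.png

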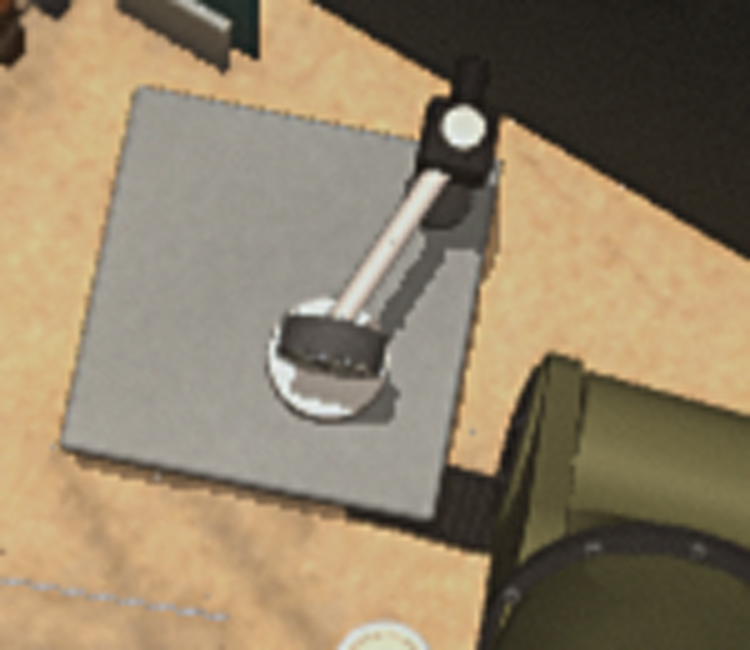

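View pics/wrist13.png

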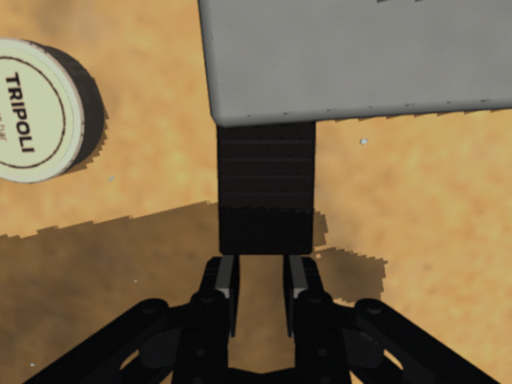

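>>> carry_out:
  dp:
    - [0.4, 0, 0]
    - [0.8, 0, 0]
    - [1.2, 0, 0]
    - [1.6, 0, 0]
    - [2, 0, 0]
    - [2.4, 0, 0]
    - [2.8, 0, 0]
    - [3.2, 0, 0]
    - [3.6, 0, 0]
    - [4, 0, 0]
  delta_rot:
    - [0, 0, 0]
    - [0, 0, 0]
    - [0, 0, 0]
    - [0, 0, 0]
    - [0, 0, 0]
    - [0, 0, 0]
    - [0, 0, 0]
    - [0, 0, 0]
    - [0, 0, 0]
    - [0, 0, 0]
  grip: [0.76, 0.76, 0.76, 0.76, 0.76, 0.76, 0.76, 0.76, 0.76, 0.76]

```text
clock: 14.58
eef_pos: [0.4681, -0.0778, -0.0019]
ee_rot: [[0.248, 0.969, -0.0], [0.969, -0.248, -0.001], [-0.001, -0.0, -1.0]]
force: [-3.6, -9.1, 0.6]
grip_width: 0.0202
```

Run:
```python
from h import *
st=manip.get_state(); print(st['clock'],st['eef_pos'],np.arctan2(st['ee_rot'][1,0],st['ee_rot'][0,0]),st['force'])
snap('top','top14'); crop('top14',190,90,340,220,5,'t14')
import cv2
a=cv2.imread('pics/top0.png');
for f in ('top12','top13','top14'):
  b=cv2.imread(f'pics/{f}.png')
  for nm,(x0,y0,x1,y1) in {'col':(272,105,298,130),'NL':(194,170,216,192),'FL':(208,98,232,122),'tin':(255,213,278,236)}.items():
    r=cv2.matchTemplate(b[y0-8:y1+8,x0-8:x1+8],a[y0:y1,x0:x1],cv2.TM_CCOEFF_NORMED); _,v,_,l=cv2.minMaxLoc(r)
    # subpixel
    x,y=l; q=lambda m,c,p:(m-p)/(2*(m-2*c+p))
    sx=q(r[y,x-1],r[y,x],r[y,x+1]); sy=q(r[y-1,x],r[y,x],r[y+1,x]); print(f,nm,round(x-8+sx,2),round(y-8+sy,2),round(v,2))
```

```text
14.5833 [ 0.46806522 -0.07780357 -0.00192797] 1.31980158710058 [-3.62269908 -9.10516609  0.58481898]
top12 col -1.2 -1.65 0.94
top12 NL 0.1 -0.38 0.94
top12 FL -0.06 -0.08 0.99
top12 tin -0.01 0.0 1.0
top13 col -1.92 -2.59 0.91
top13 NL -0.69 -0.85 0.95
top13 FL -0.12 -0.09 0.98
top13 tin -0.01 0.0 1.0
top14 col -2.02 -2.68 0.91
top14 NL -0.73 -0.92 0.97
top14 FL -0.1 -0.09 0.98
top14 tin -0.01 -0.0 1.0
```

View pics/t14.png

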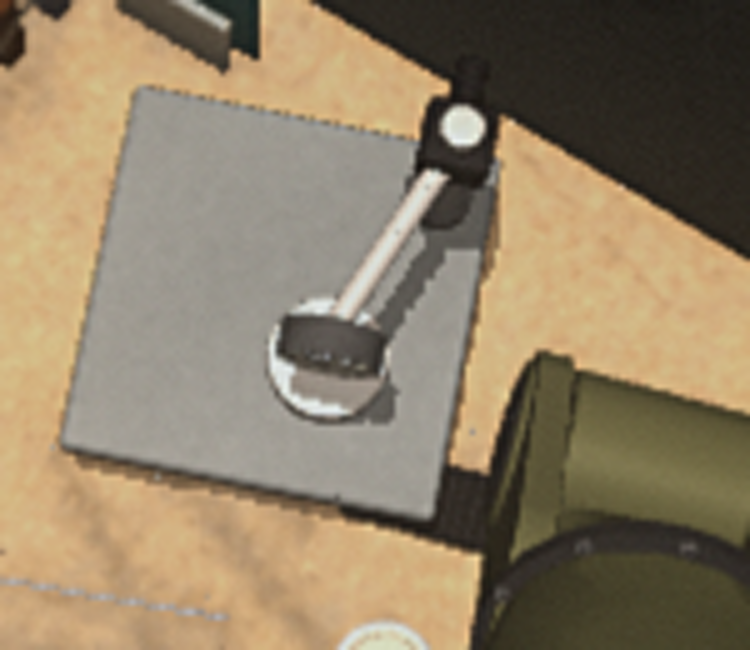

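Run:
```python
from h import *
t=load('top0'); x0=[.582,.0638,-.167]
base=cp([[440,207]],190,90,5)[0]; u0=cp([[473,143]],190,90,5)[0]
r=least_squares(lambda v:(proj(t,stand_pts(*x0,np.radians(3.04),[[v[0],v[1],.05]]))-base).ravel(),[.08,-.08]); print('base in stand',r.x)
for z in (.15,.18,.2,.225,.24):
  r2=least_squares(lambda v:(proj(t,stand_pts(*x0,np.radians(3.04),[[v[0],v[1],z]]))-u0).ravel(),[.08,-.08])
  d=proj(t,stand_pts(*x0,0,[[*r2.x,z]]))-u0; print(z,r2.x,d)
crop('scene0',280,135,365,230,6,'s0c')
```

```text
base in stand [ 0.06280657 -0.0664391 ]
0.15 [ 0.07147636 -0.06752207] [[-1.99496107 -2.8206248 ]]
0.18 [ 0.06337221 -0.06469436] [[-2.46235969 -3.52659274]]
0.2 [ 0.05796944 -0.06280922] [[-2.79200488 -4.02444633]]
0.225 [ 0.05121598 -0.06045279] [[-3.22617886 -4.680105  ]]
0.24 [ 0.0471639  -0.05903893] [[-3.49933854 -5.09257536]]
```

View pics/s0c.png

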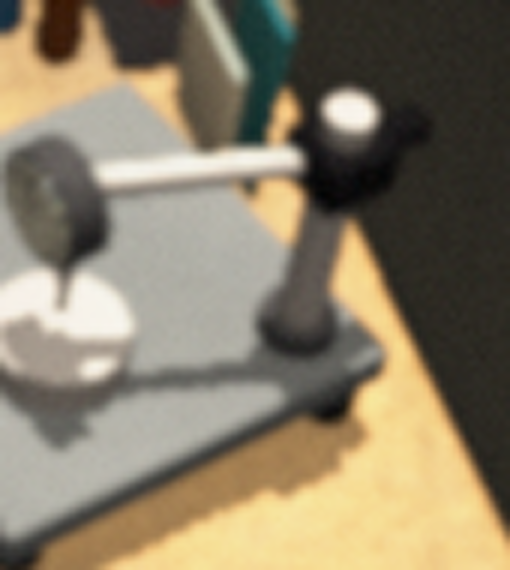

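>>> carry_out:
  dp:
    - [-1, 0, 0]
    - [-3, 0, 0]
    - [-7, 0, 0]
    - [-12, 0, 0]
    - [-18, 0, 0]
    - [-25, 0, 0]
    - [-32, 0, 0]
    - [-38, 0, -5]
    - [-42, 0, -15]
    - [-44, 0, -25]
  delta_rot:
    - [0, 0, 0]
    - [0, 0, 0]
    - [0, 0, 0]
    - [0, 0, 0]
    - [0, 0, 0]
    - [0, 0, 0]
    - [0, 0, 0]
    - [0, 0, 0]
    - [0, 0, 0]
    - [0, 0, 0]
  grip: [0.76, 0.76, 0.76, 0.76, 0.76, 0.76, 0.76, 0.76, 0.76, 0.76]

```text
clock: 15.47
eef_pos: [0.457, -0.1206, 0.024]
ee_rot: [[0.249, 0.968, -0.0], [0.968, -0.249, 0.0], [0.0, -0.0, -1.0]]
force: [0.2, 0.7, 0.3]
grip_width: 0.0202
```

>>> carry_out:
  dp:
    - [-10, 0, -25]
    - [-20, -5, -55]
    - [-30, -10, -85]
    - [-50, -20, -110]
    - [-70, -40, -130]
    - [-90, -60, -150]
    - [-100, -80, -160]
    - [-100, -100, -170]
    - [-100, -120, -170]
    - [-100, -120, -170]
  delta_rot:
    - [0, 0, 0]
    - [0, 0, 0]
    - [0, 0, 0]
    - [0, 0, 0]
    - [0, 0, 0]
    - [0, 0, 0]
    - [0, 0, 0]
    - [0, 0, 0]
    - [0, 0, 0]
    - [0, 0, 0]
  grip: [0.76, 0.76, 0.76, 0.76, 0.76, 0.76, 0.76, 0.76, 0.76, 0.76]

```text
clock: 16.3
eef_pos: [0.3141, -0.1865, 0.1945]
ee_rot: [[0.249, 0.968, 0.002], [0.968, -0.249, -0.001], [-0.001, 0.002, -1.0]]
force: [-1.7, 0.4, 0.1]
grip_width: 0.0204
```

Run:
```python
from h import *
st=manip.get_state(); print(st['clock'],st['eef_pos'],st['force'])
snap('top','top15'); crop('top15',190,90,340,220,5,'t15'); snap('scene','scene15'); crop('scene15',230,140,360,285,4,'s15')
```

```text
16.3 [ 0.31409969 -0.18649182  0.19449762] [-1.74118828  0.37608097  0.06654835]
```

View pics/t15.png

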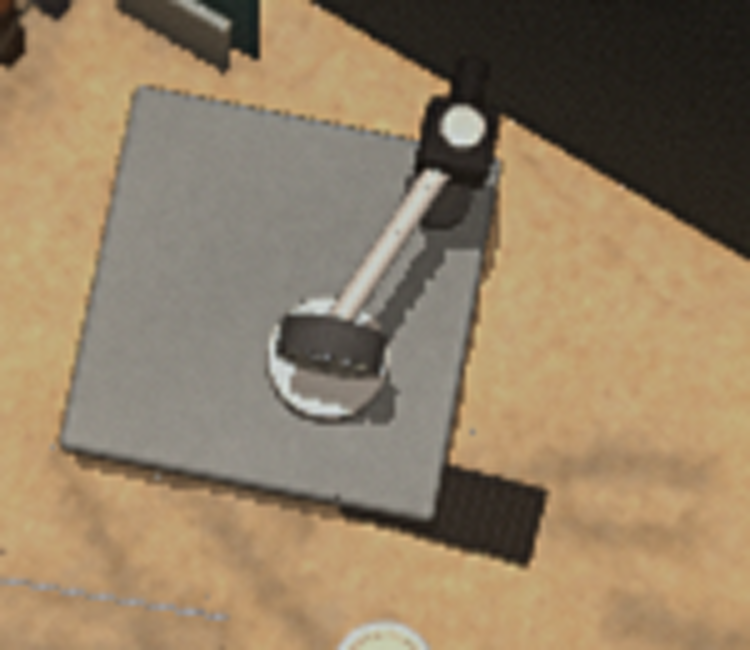

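View pics/s15.png

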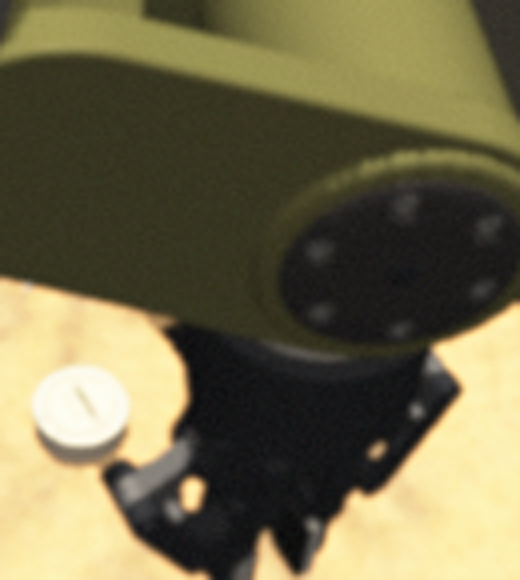

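Run:
```python
from h import *
t=load('top15')
a=toworld(t,cp([[546.5,488.5],[529.5,565]],190,90,5),.016); m=a.mean(0); d=a[0]-a[1]; yaw=np.arctan2(d[1],d[0])+np.pi/2
ax=np.array([np.cos(yaw),np.sin(yaw)]); 
for y in (yaw,1.308):
  ax=np.array([np.cos(y),np.sin(y)]); tip=m[:2]+.1*ax; f=np.array([.4895,-.0018]); q=tip-f
  print('width',np.linalg.norm(d),'yaw',y,'tip',tip,'past',q@ax,'lat',q@[-ax[1],ax[0]])
b=cv2.imread('pics/top15.png'); a=cv2.imread('pics/top14.png'); r=[]
for x0,y0,x1,y1 in ((272,105,298,130),(194,170,216,192),(208,98,232,122)):
  print(cv2.phaseCorrelate(*[cv2.cvtColor(i[y0:y1,x0:x1],cv2.COLOR_BGR2GRAY).astype(np.float64) for i in (a,b)],cv2.createHanningWindow((x1-x0,y1-y0),cv2.CV_64F)))
```

```text
width 0.04033978189145216 yaw 1.3586872625562874 tip [0.49479608 0.02902628] past 0.03125038175092209 lat 0.0013122230350130716
width 0.04033978189145216 yaw 1.308 tip [0.49972206 0.02783411] past 0.03127219403881749 lat -0.002172700266859704
((0.45649473394385964, 0.46601466889949883), 0.9935061361895737)
((-0.0320740982591321, 0.0631910900536532), 1.0073613816694442)
((-0.032479182426937925, 0.0313420085932119), 0.9885915839659505)
```

>>> carry_out:
  dp:
    - [35, -2, -10]
    - [70, -4, -20]
    - [105, -6, -30]
    - [140, -8, -30]
    - [175, -10, -30]
    - [210, -20, -30]
    - [245, -35, -30]
    - [280, -50, -30]
    - [315, -60, -30]
    - [350, -70, -30]
  delta_rot:
    - [0, 0, -0.1]
    - [0, 0, -0.2]
    - [0, 0, -0.3]
    - [0, 0, -0.4]
    - [0, 0, -0.5]
    - [0, 0, -0.6]
    - [0, 0, -0.7]
    - [0, 0, -0.8]
    - [0, 0, -0.9]
    - [0, 0, -1.0]
  grip: [0.76, 0.76, 0.76, 0.76, 0.76, 0.76, 0.76, 0.76, 0.76, 0.76]

```text
clock: 17.23
eef_pos: [0.335, 0.1719, 0.2236]
ee_rot: [[-0.685, 0.728, 0.001], [0.728, 0.685, 0.0], [-0.0, 0.001, -1.0]]
force: [1.7, -0.9, 0.3]
grip_width: 0.0208
```

Run:
```python
from h import *
st=manip.get_state(); print(st['clock'],st['eef_pos'],st['force'])
snap('scene','scene16'); crop('scene16',230,140,360,285,4,'s16')
```

```text
17.2333 [0.33499353 0.17186568 0.22357213] [ 1.67301333 -0.88192351  0.31123478]
```

View pics/s16.png

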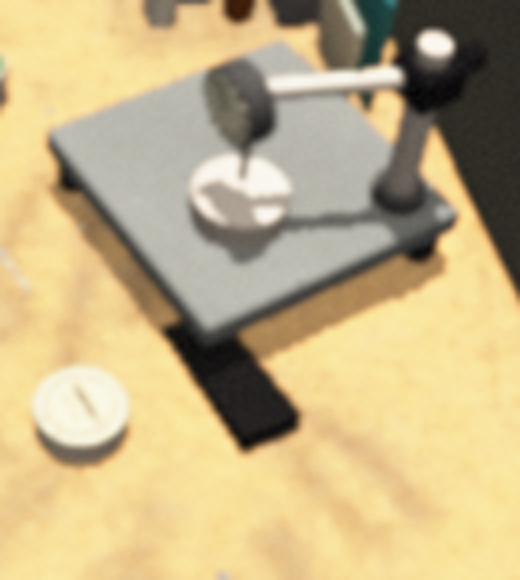

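View pics/scene16.png

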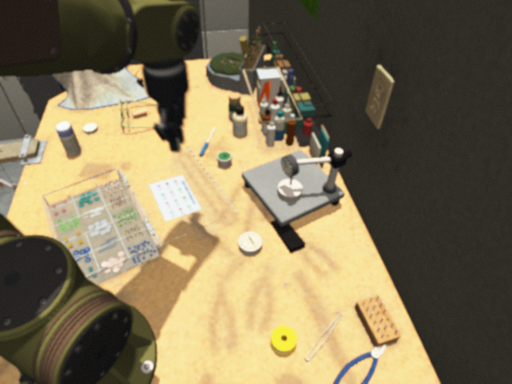

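Run:
```python
from h import *
x0=np.array([.582,.0638,-.167])
pts=np.array([[95,95,50],[-95,95,50],[-95,-95,50],[63,-65,180]])/1000; top=pts
obs=[];
for cam,A,B in (('s','scene0','scene16'),('t','top0','top15')):
  c=load(A); a=cv2.imread(f'pics/{A}.png'); b=cv2.imread(f'pics/{B}.png')
  p0=proj(c,stand_pts(*x0,np.radians(3.04),pts))
  for i,p in enumerate(p0):
    if cam=='t' and i==2: continue
    h=10; x,y=int(p[0])-h,int(p[1])-h; k=4
    up=lambda im:cv2.resize(im,None,fx=k,fy=k,interpolation=cv2.INTER_CUBIC)
    g=2*h+1; r=cv2.matchTemplate(up(b[y-6:y+g+6,x-6:x+g+6]),up(a[y:y+g,x:x+g]),cv2.TM_CCOEFF_NORMED); _,v,_,l=cv2.minMaxLoc(r)
    d=np.array(l)/k-6
    q=lambda L:proj(c,stand_pts(*x0,np.radians(L),pts[i:i+1]))[0]-p
    print(cam,i,'obs',d,'pred level',q(0).round(2),'corr',round(v,2))
    obs.append((c,i,p,d))
f=lambda v:np.concatenate([proj(c,stand_pts(x0[0]+v[0],x0[1]+v[1],x0[2]+v[2],abs(v[3]),pts[i:i+1]))[0]-p-d for c,i,p,d in obs])
r=least_squares(f,[0,0,0,.01],loss='soft_l1',f_scale=.3); print(r.x, np.degrees(r.x[3]), f(r.x).round(1))
```

```text
s 0 obs [0. 0.] pred level [-0.13  1.33] corr 0.99
s 1 obs [ 0.25 -0.5 ] pred level [ 0.27 -0.71] corr 0.99
s 2 obs [-0.5 -1. ] pred level [ 0.45 -2.79] corr 0.76
s 3 obs [ 0.25 -2.5 ] pred level [ 0.38 -2.82] corr 0.98
t 0 obs [-0.25  0.  ] pred level [-0.48 -0.03] corr 0.99
t 1 obs [-0.5  -0.75] pred level [-0.6  -0.89] corr 0.98
t 3 obs [-2.   -2.75] pred level [-2.46 -3.53] corr 0.94
[ 0.00016492  0.00030454 -0.00074161  0.01527063] 0.8749427902523613 [-0.1  0.9 -0.1 -0.1  0.7 -1.1 -0.   0.4 -0.2 -0.1 -0.1  0.   0.1  0.2]
```

Run:
```python
from h import *
def cen(f,x0,y0,x1,y1):
  g=cv2.cvtColor(cv2.imread(f'pics/{f}.png')[y0:y1,x0:x1],cv2.COLOR_BGR2GRAY).astype(float)
  w=np.clip(g-120,0,None); ys,xs=np.mgrid[y0:y1,x0:x1]; return np.array([(w*xs).sum(),(w*ys).sum()])/w.sum(),w.sum()
for f in ('top0','top6','top12','top13','top14','top15'):
  print(f,cen(f,278,111,289,122))
for f in ('scene0','scene16'): print(f,cen(f,332,145,346,157))
for n in ('top0','top15','scene0','scene16'):
  p=(275,105,295,130) if n[0]=='t' else (325,135,350,165)
  crop(n,*p,16,'z_'+n)
i=[cv2.resize(cv2.imread(f'pics/z_{n}.png'),(390,400)) for n in('top0','top15')]; cv2.imwrite('pics/zz.png',np.hstack(i))
```

```text
top0 (array([284.17340363, 117.84827182]), np.float64(3414.0))
top6 (array([284.1508587, 117.7236534]), np.float64(5124.0))
top12 (array([282.90523991, 116.13872716]), np.float64(4981.0))
top13 (array([282.24433657, 114.99089806]), np.float64(4944.0))
top14 (array([282.09563117, 114.87799477]), np.float64(4967.0))
top15 (array([282.10305541, 114.90678405]), np.float64(3862.0))
scene0 (array([337.97969876, 153.17376119]), np.float64(4581.0))
scene16 (array([338.42519195, 150.5947292 ]), np.float64(4819.0))
```

View pics/zz.png

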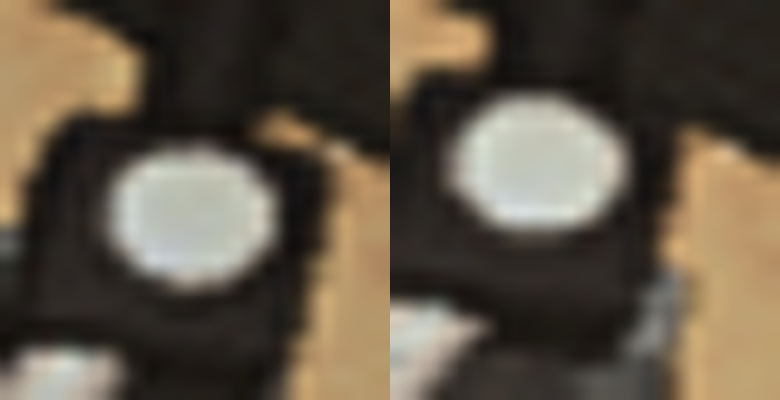

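Run:
```python
from h import *
i=[]
for n in ('scene0','scene16'):
  crop(n,280,138,330,188,8,'z'); i.append(cv2.imread('pics/z.png'))
cv2.imwrite('pics/zf.png',np.hstack(i))
i=[]
for n in ('scene0','scene16'):
  crop(n,238,165,338,235,4,'z'); i.append(cv2.imread('pics/z.png'))
cv2.imwrite('pics/zg.png',np.hstack(i))
s=load('scene0')
for L in (3.04,1,.5,0): print(L,((proj(s,stand_pts(.582,.0638,-.167,np.radians(L),[[.095,.095,.05],[-.095,-.095,.05],[-.095,-.095,.03]]))-[280,138]+.5)*8).round(0).tolist())
```

```text
3.04 [[172.0, 73.0], [22.0, 699.0], [17.0, 739.0]]
1 [[172.0, 80.0], [24.0, 684.0], [19.0, 726.0]]
0.5 [[171.0, 82.0], [25.0, 681.0], [20.0, 723.0]]
0 [[171.0, 83.0], [26.0, 677.0], [20.0, 720.0]]
```

View pics/zf.png

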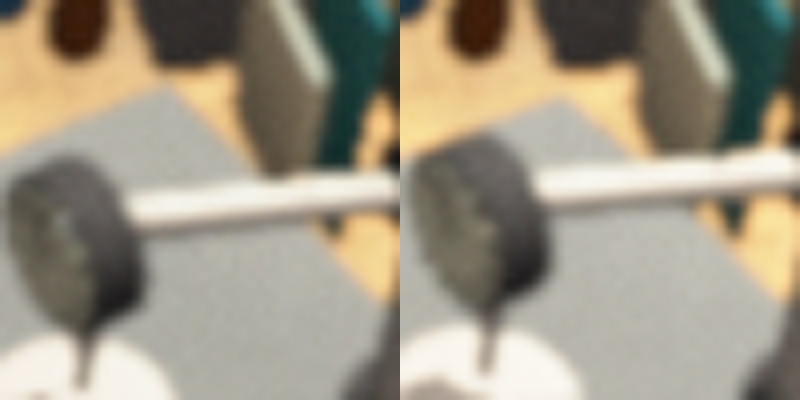

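View pics/zg.png

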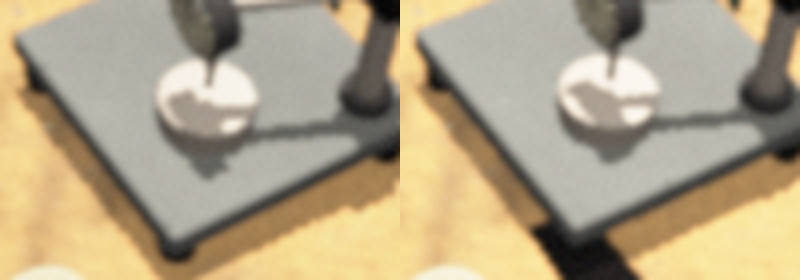

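The far left corner dropped from row 83 to 95 in the enlarged crop, where about 10 was predicted. The near right corner rose about 10, where 11 was predicted. Both fit a level stand.

Run:
```python
from h import *
print(manip.hand_in()); s=manip.get_state(); print(s['clock'],s['force'])
```

```text
the job is handed in; nothing more can be done
None
the job is handed in; nothing more can be done
```

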